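# Pack the incubator carrier: clean dishes, then the bottle

## Task

Pack the pink carrier tray: set each of the three clean agar dishes flat, lid up, on the pad of its own colour (straw, red, green), centred to about a centimetre, and only when all three are in, stand the blue-capped bottle upright in the blue cup. Leave the mouldy straw dish and the orange-capped bottle standing where they are. Let go of everything at the end.

Things in the scene. Friction and masses are not known exactly. Their poses are not given: they have to be found in the camera images.
- straw_dish_centre (a point): Loose closed culture dish filled with plain pale straw-yellow agar (no spots): flat round disc 55 mm in diameter, 16 mm high, 40 g, lying flat on the bench, lid up, with a thin pale rim round the coloured top. The point is its centre, 8 mm above its underside; z is its axis, up.
- red_dish_centre (a point): Loose closed culture dish filled with plain dark red agar: flat round disc 55 mm in diameter, 16 mm high, 40 g, lying flat on the bench, lid up, with a thin pale rim round the coloured top. The point is its centre, 8 mm above its underside; z is its axis, up.
- green_dish_centre (a point): Loose closed culture dish filled with plain dark green agar: flat round disc 55 mm in diameter, 16 mm high, 40 g, lying flat on the bench, lid up, with a thin pale rim round the coloured top. The point is its centre, 8 mm above its underside; z is its axis, up.
- blue_bottle_centre (a point): Loose small white bottle with a BLUE cap, upright: body 40 mm in diameter up to 50 mm high, cap 35 mm in diameter, 72 mm high in all, 80 g. The point is its centre, 36 mm above its underside; z is its axis, up.
- straw_pad_top (a point): Pale straw-yellow flat round pad, 68 mm in diameter, fixed in the carrier tray: the place of the straw dish. The point is the centre of its upper face, which is 6 mm above the tray's floor and 10 mm above the bench; there is no lip. It is one of four places in a row along the middle of the pink tray, 82 mm apart, in any order.
- red_pad_top (a point): Dark red flat round pad, 68 mm in diameter, fixed in the carrier tray: the place of the red dish. The point is the centre of its upper face, which is 6 mm above the tray's floor and 10 mm above the bench; there is no lip. It is one of four places in a row along the middle of the pink tray, 82 mm apart, in any order.
- green_pad_top (a point): Dark green flat round pad, 68 mm in diameter, fixed in the carrier tray: the place of the green dish. The point is the centre of its upper face, which is 6 mm above the tray's floor and 10 mm above the bench; there is no lip. It is one of four places in a row along the middle of the pink tray, 82 mm apart, in any order.
- well_floor (a point): Blue shallow round cup fixed in the carrier tray, the place of the blue-capped bottle: 66 mm outside, 58 mm inside diameter. The point is the centre of its inner floor, 10 mm above the bench; its wall rises 10 mm above it. The tray is 150 x 345 mm, its rim 16 mm above the bench; the row of four places lies within 0.2 rad of the y axis.
- mouldy_dish_centre (a point): Look-alike that does not belong: the same 55 x 16 mm loose dish with straw-yellow agar, but with black mould spots. It stays where it is. The point is its centre, 8 mm above its underside.
- orange_bottle_centre (a point): Look-alike that does not belong: the same 40 x 72 mm loose white bottle, but with an ORANGE cap. It stays where it is. The point is its centre, 36 mm above its underside.

How it is judged:
By the outcome, as a careful person would: the job done as asked, in the order asked, and still so for the second after the job is handed in, with the robot touching nothing.
It also fails if it takes over 96 s, if anything falls off the work surface, if the arm or the gripper's body presses on something with over 40 N, if the wrist force passes 120 N, or if a joint passes its speed limit or range.

## Robot

A 6-joint arm with a two-finger parallel gripper is mounted at the origin on the work surface. World frame = base frame: x ahead of the robot, y to its left, z up, the work surface at z = 0. Lengths are in m, angles in rad, forces in N, time in s.
With the tool pointing down it reaches from about 0.3 to 0.875 m from the base axis. Payload 4.2 kg.
Tool frame: the origin (TCP) lies on the centre line of the jaws, within the pads' length; the fingertips stand bot.tip_extent ahead of it and the grasp point (between the pads) lies 11 mm behind it (bot.tip_extent is the distance from the TCP to the fingertips, in m); z points along the fingers, y is the direction in which the jaws open and shut (so a half turn about z gives the same grasp; the last joint's range is limited). The gripper opens to 85 mm and grips with 20 to 120 N. Pads are 22 mm wide; open, the fingers measure 114 mm over their backs; the gripper's body (76 mm by 85 mm) begins 54 mm behind the grasp point. The pads swing forward as they close: fully open they stand 13 mm farther back than shut.
Start: joints at [-1.321, 0.32, 1.565, -0, 1.257, -0.02], TCP at [0.153, -0.554, 0.219] pointing down, gripper open.
Joint ranges: [-3.11, 3.11], [-0.84, 2.01], [0.21, 2.61], [-1.34, 4.49], [0.05, 2.63], [-2.56, 2.56]. Speed limits (rad/s): [2.57, 2.57, 3.14, 3.14, 3.14, 3.14].

## Interface

Orientations are given as a unit quaternion [x, y, z, w].
In Python, from workcell import bot gives the robot as it stands. The module is installed in compiled form; this text tells all that it offers.
- The arm moves only by the tool move_arm, never from a script. Its argument "commands" is one flat list of numbers, 7 for each row, row after row: the shift along the tool's x, y, z in mm, then the turn, a rotation vector about the tool's x, y, z in rad, then the closure, from 0 (fully open) to 1 (shut). In form: [tx, ty, tz, wx, wy, wz, claw, tx, ty, tz, wx, wy, wz, claw, ...]. A call has 1 to 20 rows; each row is the pose to reach, as a shift and turn from the pose commanded when the call began, along the tool's axes at that moment; what a row does not reach only later rows make up. A row lasts 1/10 s, in which the tool goes at most 50 mm and 8.59 degrees, less where a joint would pass 70% of its speed; a pose out of reach is approached as far as the arm can. A call with a gripper value outside its range is refused whole. The fingers move at their own pace and stop on an object; "newtons" is the grip in N (left out, the last holds). Time passes only in rows, so rows that repeat a pose let the fingers close. It gives the time, the measured TCP pose, the force and the opening at its end, in the units of the state.
- bot.sense(): the state, without advancing time (a new reading comes with each control period).
- bot.read_camera(name): name is "side" or "top"; returns a dict with "image" (384x512x3 uint8, red, green, blue), "z_map" (384x512 float32, m along the optical axis (not along the pixel's ray), 0 where there is no reading), "K" (3x3 intrinsics, pixels), "rvec" (rotation vector, rad) and "tvec" (3), from world to camera coordinates, as OpenCV has them. Camera axes: x right, y down, z forward; pixel columns grow to the right and rows downward; lengths in m; the calibration is good to about 2 mm. A picture is of the moment at which its call begins.
- bot.sign_off(): hands the job in, once; it reports no verdict.
Trained networks look in a picture, given as the dict that the camera call returned (one of the last four; its "shot" number tells which), for a name from the list of things; names that differ only in an ending like _2 or _b are one class to them, and where a whole thing is asked for, a point or a joint stands for the part that bears it (a point fixed in the world has none). Each returns a list of dicts, best first, with "confidence" (0 to 1); they miss things now and then, are a little off and sometimes report something else, mostly with a low value. They report only what shows in the picture. A call takes as long as a camera call.
- bot.cut_out(query, picture): "pixels" (384x512 bool, what is visible of it) and "extent" ([left, top, right, bottom] in pixels, round what is visible of it).
- bot.landmark_of(query, picture): "point" ([column, row] in pixels: a listed point, or the origin of a listed thing).
The state is a dict: "time_s": time; "q": joint angles; "qd": joint speeds; "joint_efforts": joint torques, N m; "tool_pos": TCP position; "tcp_rot": TCP orientation; "wrist_force": force on the tool from outside, world axes, zero at the start; "torque": the same for the moment, N m; "grip_width": finger opening in m.
Only numpy, scipy, OpenCV 4.12 (cv2) and the standard library are available. Lean on these libraries where they do the work, as an engineer would, in place of code of your own. Each camera call takes 0.05 s, during which the arm holds its last target.

## Working session

There is one attempt and no reset: what is moved stays moved. The work goes in short steps, Python scripts to look and compute and a tool call to move; the robot and the scene stay as the last step left them, time stands still between calls to the robot, and variables do not carry over. Pictures are saved under pics/ and viewed, and the job is handed in when it is done.

Besides the shell and the picture viewer there is one more tool, called after "Emit:" as name(argument=value, ...) on one line, values as JSON. move_arm: Moves the arm, as the interface text tells. Its arguments: {"type":"object","properties":{"commands":{"type":"array"},"newtons":{"type":"number"}},"required":["commands"]}

```bash
mkdir -p pics; cat > h.py <<'E'
import numpy as np, cv2
from workcell import bot
from scipy.spatial.transform import Rotation as R
def cam(n):
    p=bot.read_camera(n); return p
def save(p,f,s=1):
    im=cv2.cvtColor(p["image"],cv2.COLOR_RGB2BGR)
    cv2.imwrite("pics/"+f,im)
def toworld(p,uv,z=None):
    """intersect pixel ray with world plane z"""
    Rm=cv2.Rodrigues(np.array(p["rvec"],float))[0]; t=np.array(p["tvec"],float).ravel()
    K=np.array(p["K"]); c=-Rm.T@t
    d=Rm.T@np.linalg.inv(K)@np.array([uv[0],uv[1],1.0])
    if z is None:
        dep=p["z_map"][int(round(uv[1])),int(round(uv[0]))]; return c+d*dep
    return c+d*(z-c[2])/d[2]
def cloud(p,mask):
    Rm=cv2.Rodrigues(np.array(p["rvec"],float))[0]; t=np.array(p["tvec"],float).ravel()
    K=np.array(p["K"]); v,u=np.nonzero(mask&(p["z_map"]>0)); d=p["z_map"][v,u]
    X=np.linalg.inv(K)@np.vstack([u,v,np.ones_like(u)])*d
    return (Rm.T@(X-t[:,None])).T
E
python3 - <<'E'
from h import *
s=bot.sense(); print(s, bot.tip_extent)
H={"straw_dish_centre":.008,"red_dish_centre":.008,"green_dish_centre":.008,"blue_bottle_centre":.036,"straw_pad_top":.01,"red_pad_top":.01,"green_pad_top":.01,"well_floor":.01,"mouldy_dish_centre":.008,"orange_bottle_centre":.036}
for n in("top","side"):
    p=cam(n); save(p,n+"0.png")
    print(n,np.round(p["tvec"],3),p["K"][0][0])
    for k,z in H.items():
        for r in bot.landmark_of(k,p)[:2]:
            print(k,np.round(r["point"],1),round(r["confidence"],2),np.round(toworld(p,r["point"],z),3), np.round(toworld(p,r["point"]),3))
E
```

```text
{'time_s': 0.0, 'q': array([-1.32102577e+00,  3.20292579e-01,  1.56566631e+00,  8.49828444e-06,
        1.25735641e+00, -1.99990528e-02]), 'qd': array([ 0.00081009, -0.00170694,  0.00040295,  0.00124026, -0.00115726,
        0.00026202]), 'joint_efforts': array([ 7.09142896e-04, -4.15515411e+01, -2.34159046e+01,  1.48428021e-04,
        8.17241234e-03, -5.04916045e-06]), 'tool_pos': array([ 0.15312806, -0.55373729,  0.2179868 ]), 'tcp_rot': array([ 9.90916638e-01,  1.34474813e-01, -9.47216336e-05, -8.56106345e-04]), 'wrist_force': array([-0.54024968, -0.48636881, -0.56574717]), 'torque': array([ 0.00810497, -0.00578657,  0.04281901]), 'grip_width': 0.0855534990486761} 0.008
top [-0.007  0.55   1.059] 384.5897996289108
straw_dish_centre [316.7 209.2] 0.64 [ 0.484 -0.179  0.008] [ 0.484 -0.178  0.015]
straw_dish_centre [357.8 224.8] 0.63 [ 0.441 -0.295  0.008] [ 0.442 -0.278  0.073]
red_dish_centre [275.1 224.4] 0.72 [ 0.44  -0.061  0.008] [ 0.44  -0.061  0.016]
red_dish_centre [314.1 208.9] 0.47 [ 0.485 -0.172  0.008] [ 0.485 -0.17   0.017]
green_dish_centre [191.1 215.9] 0.84 [0.461 
[... 1014 characters left out ...]
red_dish_centre [304.4 215.2] 0.61 [ 0.443 -0.061  0.008] [ 0.44  -0.056  0.014]
blue_bottle_centre [274.9 234.2] 0.83 [0.445 0.05  0.036] [0.432 0.07  0.061]
straw_pad_top [196.3 208.2] 0.55 [0.649 0.077 0.01 ] [0.651 0.075 0.007]
red_pad_top [221.1 194.3] 0.76 [0.637 0.005 0.01 ] [0.638 0.005 0.009]
green_pad_top [166.5 227.9] 0.87 [0.656 0.164 0.01 ] [0.655 0.164 0.011]
well_floor [245.4 172.5] 0.6 [ 0.645 -0.096  0.01 ] [ 0.647 -0.098  0.008]
mouldy_dish_centre [163.9 305.5] 0.82 [0.513 0.304 0.008] [0.507 0.307 0.017]
orange_bottle_centre [354.5 160.8] 0.97 [ 0.44  -0.28   0.036] [ 0.437 -0.273  0.041]
orange_bottle_centre [316.7 182.4] 0.69 [ 0.468 -0.148  0.036] [ 0.481 -0.171  0.014]
```

View pics/top0.png

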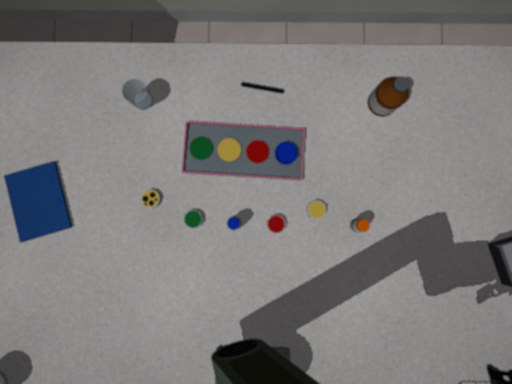

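View pics/side0.png

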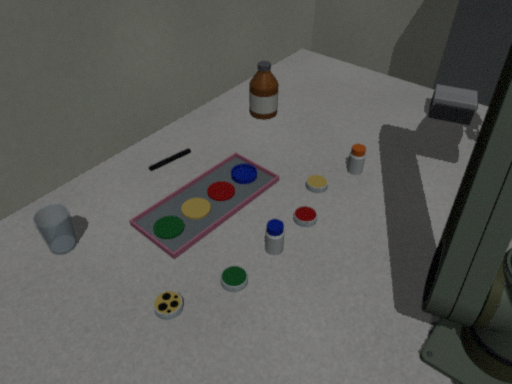

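Both views show it clearly. In the top view the tray row at v≈150 is green (201), straw (229), red (257), blue (287). The dishes are straw (317,209), red (276,224), green (193,219), the blue bottle is at (234,223), the mouldy dish at (151,198) and the orange bottle at (362,226). Next I refine these with colour blobs.

```bash
cat >> h.py <<'E'
def blob(p,uv,rad=16,kind="c"):
    hsv=cv2.cvtColor(p["image"],cv2.COLOR_RGB2HSV)
    hh=hsv.astype(int); u,v=int(round(uv[0])),int(round(uv[1]))
    ref=np.median(hh[v-1:v+2,u-1:u+2].reshape(-1,3),0)
    dh=np.abs((hh[...,0]-ref[0]+90)%180-90)
    m=((dh<10)&(hh[...,1]>0.6*ref[1])).astype(np.uint8)
    yy,xx=np.mgrid[:m.shape[0],:m.shape[1]]
    m[(abs(xx-u)>rad*1.6)|(abs(yy-v)>rad*1.6)]=0
    n,l,st,_=cv2.connectedComponentsWithStats(m)
    return l==l[v,u] if l[v,u] else m>0
def centre(p,uv,z,rad=16):
    m=blob(p,uv,rad); v,u=np.nonzero(m)
    P=np.array([toworld(p,(a,b),z) for a,b in zip(u,v)])
    hull=cv2.convexHull((P[:,:2]*1000).astype(np.float32))
    M=cv2.moments(hull); c=np.array([M["m10"],M["m01"]])/M["m00"]
    return np.round(c,1), np.round(np.ptp(P[:,:2],axis=0)*1000,0), int(m.sum())
E
python3 - <<'E'
from h import *
T=cam("top");S=cam("side")
pts={"straw":((317,209),(316,183),.0155),"red":((276,225),(305,214),.0155),"green":((193,219),(234,273),.0155),"mould":((146,198),(168,296),.0155),
"bluecap":((234,223),(275,226),.072),"orangecap":((362,226),(359,148),.072),
"pstraw":((229,150),(195,208),.01),"pred":((257,152),(220,190),.01),"pgreen":((201,148),(168,227),.01),"well":((287,153),(244,173),.018)}
for k,(a,b,z) in pts.items():
    print(k,*centre(T,a,z),"|",*centre(S,b,z,20))
E
```

```text
straw [ 484.1 -177.6] [45. 45.] 221 | [ 484.  -175.8] [46. 47.] 186
red [442.3 -62.4] [42. 42.] 197 | [441.4 -60.1] [44. 44.] 228
green [453.5 172.5] [42. 43.] 186 | [453.2 174.1] [45. 45.] 344
mould [509.7 295.1] [46. 46.] 221 | [509.7 297.4] [49. 49.] 422
bluecap [443.9  53.3] [29. 30.] 113 | [438.2  63.3] [37. 41.] 209
orangecap [ 442.4 -290.7] [29. 30.] 123 | [ 435.9 -279.9] [36. 50.] 144
pstraw [653.4  73.6] [67. 64.] 434 | [651.5  77.2] [71. 70.] 504
pred [649.3  -8. ] [64. 63.] 399 | [647.   -4.1] [68. 66.] 417
pgreen [657.6 155.3] [62. 61.] 388 | [655.3 158.7] [68. 66.] 538
well [645.  -90.1] [61. 63.] 403 | [640.4 -83.1] [75. 76.] 431
```

Blob centres from the two cameras agree to 2–4 mm, with plausible sizes and 82 mm spacing. Next I move above the straw dish with the jaws along world x and partly pre-closed.

Emit:
move_arm(commands=[420,-275,108,0,0,-1.301,0.2,420,-275,108,0,0,-1.301,0.2,420,-275,108,0,0,-1.301,0.2,420,-275,108,0,0,-1.301,0.2,420,-275,108,0,0,-1.301,0.2,420,-275,108,0,0,-1.301,0.2,420,-275,108,0,0,-1.301,0.2,420,-275,108,0,0,-1.301,0.2,420,-275,108,0,0,-1.301,0.2,420,-275,108,0,0,-1.301,0.2,420,-275,108,0,0,-1.301,0.2,420,-275,108,0,0,-1.301,0.2,420,-275,108,0,0,-1.301,0.2,420,-275,108,0,0,-1.301,0.2,420,-275,108,0,0,-1.301,0.2], newtons=30)

```text
time_s: 2.7
tool_pos: [0.4841, -0.1785, 0.1112]
tcp_rot: [0.708, 0.706, -0.0, 0.0]
wrist_force: [-0.3, -0.6, 0.8]
grip_width: 0.0683
```

```bash
python3 - <<'E'
from h import *
p=cam("side"); im=cv2.cvtColor(p["image"],cv2.COLOR_RGB2BGR)
cv2.imwrite("pics/s1.png",cv2.resize(im[40:240,220:420],None,fx=3,fy=3))
m=np.zeros((384,512),bool); m[60:215,250:400]=1
P=cloud(p,m)
k=(abs(P[:,0]-.484)<.075)&(abs(P[:,1]+.178)<.03)&(P[:,2]>.03)
Q=P[k]; 
for s in(-1,1):
  q=Q[(Q[:,0]-.484)*s>0.02]
  if len(q): print(s,len(q),np.round(q.min(0),4),np.round(np.percentile(q,5,0),4))
print(bot.sense()["tool_pos"])
E
```

```text
-1 1449 [ 0.4154 -0.2061  0.13  ] [ 0.4179 -0.1869  0.1578]
1 636 [ 0.5043 -0.1913  0.1305] [ 0.5071 -0.1858  0.1424]
[ 0.48417639 -0.1783975   0.11123427]
```

View pics/s1.png

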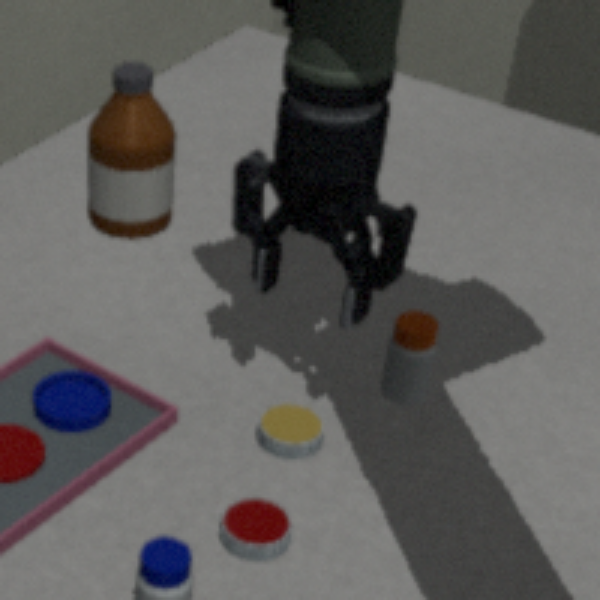

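```bash
python3 - <<'E'
from h import *
p=cam("side")
Rm=cv2.Rodrigues(np.array(p["rvec"],float))[0]
for uv in((337,148),(335,147),(308,136.5)):
    a=toworld(p,uv,0);b=toworld(p,uv,.3)
    s=(-.178-a[1])/(b[1]-a[1]); print(uv,np.round(a+s*(b-a),4),np.round(toworld(p,uv),4))
E
```

```text
(337, 148) [ 0.4449 -0.178   0.1291] [ 0.4449 -0.1779  0.1291]
(335, 147) [ 0.4501 -0.178   0.1295] [ 0.4454 -0.1682  0.137 ]
(308, 136.5) [ 0.5224 -0.178   0.1273] [ 0.5182 -0.1707  0.1329]
```

Emit:
move_arm(commands=[1,0,50,0,0,0,0.2,1,0,81,0,0,0,0.2,1,0,81,0,0,0,0.2,1,0,81,0,0,0,0.2])

```text
time_s: 3.2
tool_pos: [0.4849, -0.1767, 0.0302]
tcp_rot: [0.707, 0.707, -0.0, 0.0]
wrist_force: [1.1, 0.5, 1.0]
grip_width: 0.0684
```

```bash
python3 - <<'E'
from h import *
p=cam("side"); im=cv2.cvtColor(p["image"],cv2.COLOR_RGB2BGR)
cv2.imwrite("pics/s2.png",cv2.resize(im[110:210,260:380],None,fx=6,fy=6,interpolation=cv2.INTER_CUBIC))
E
```

```text
(no output)
```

View pics/s2.png

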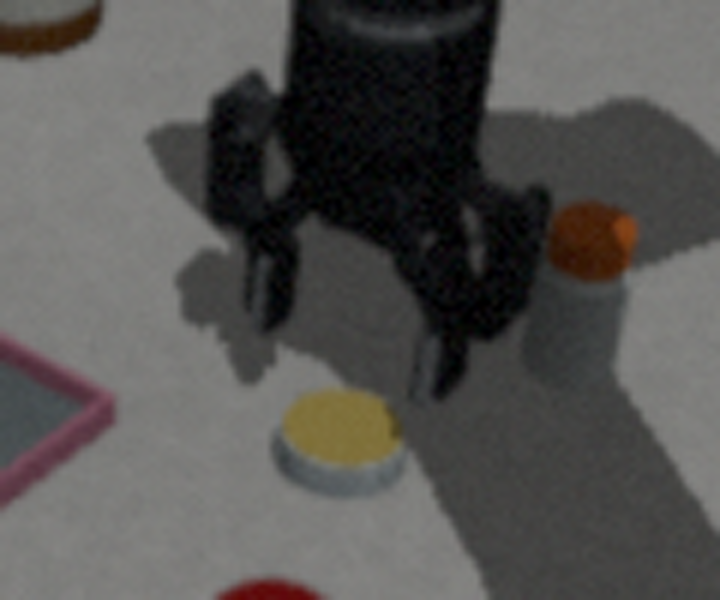

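Emit:
move_arm(commands=[0,0,20,0,0,0,0.2,0,0,20,0,0,0,0.2,0,0,20,0,0,0,0.2])

```text
time_s: 3.55
tool_pos: [0.4856, -0.1766, 0.0112]
tcp_rot: [0.707, 0.707, 0.0, 0.001]
wrist_force: [-0.2, -0.4, -0.5]
grip_width: 0.0684
```

```bash
python3 - <<'E'
from h import *
p=cam("side"); im=cv2.cvtColor(p["image"],cv2.COLOR_RGB2BGR)
cv2.imwrite("pics/s3.png",cv2.resize(im[110:210,260:380],None,fx=6,fy=6,interpolation=cv2.INTER_CUBIC))
E
```

```text
(no output)
```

View pics/s3.png

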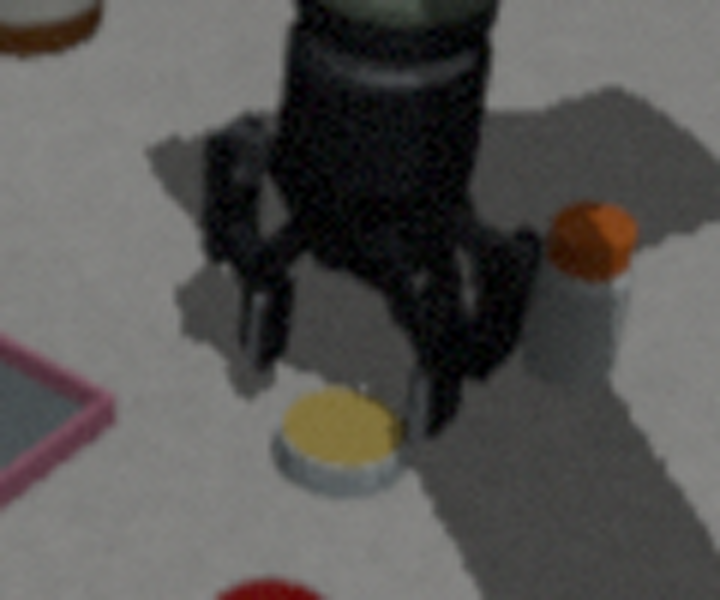

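```bash
python3 - <<'E'
from h import *
p=cam("side")
for uv in((329,176),(329,178),(329,180),(330,181),(330,182),(331,183),(303,168),(303,170),(304,171)):
    print(uv,np.round(toworld(p,uv),4),p["image"][uv[1],uv[0]])
print([hex(0)], {k:np.round(v,3) for k,v in bot.sense().items() if k in("tool_pos","tcp_rot","q")})
E
```

```text
(329, 176) [ 0.4479 -0.1654  0.0547] [57 58 59]
(329, 178) [ 0.4474 -0.166   0.0485] [52 56 57]
(329, 180) [ 0.4458 -0.1643  0.0443] [58 62 64]
(330, 181) [ 0.4443 -0.1673  0.0401] [41 42 42]
(330, 182) [ 0.4453 -0.1703  0.0346] [45 44 49]
(331, 183) [ 0.4595 -0.2064  0.0005] [56 58 57]
(303, 168) [ 0.5199 -0.1654  0.0432] [28 28 31]
(303, 170) [ 0.5202 -0.1668  0.0361] [27 28 30]
(304, 171) [ 5.393e-01 -2.051e-01 -1.000e-04] [52 50 50]
['0x0'] {'q': array([-0.371,  0.454,  1.967, -0.   ,  0.718, -0.371]), 'tool_pos': array([ 0.486, -0.177,  0.011]), 'tcp_rot': array([0.707, 0.707, 0.001, 0.001])}
```

Emit:
move_arm(commands=[0,0,0,0,0,0,0.42,0,0,0,0,0,0,0.42,0,0,0,0,0,0,0.42,0,0,0,0,0,0,0.42])

```text
time_s: 4.05
tool_pos: [0.4848, -0.1762, 0.0099]
tcp_rot: [0.707, 0.707, -0.0, 0.0]
wrist_force: [-0.6, 0.7, -0.3]
grip_width: 0.0497
```

```bash
python3 - <<'E'
from h import *
p=cam("side"); im=cv2.cvtColor(p["image"],cv2.COLOR_RGB2BGR)
cv2.imwrite("pics/s4.png",cv2.resize(im[110:210,260:380],None,fx=6,fy=6,interpolation=cv2.INTER_CUBIC))
E
```

```text
(no output)
```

View pics/s4.png

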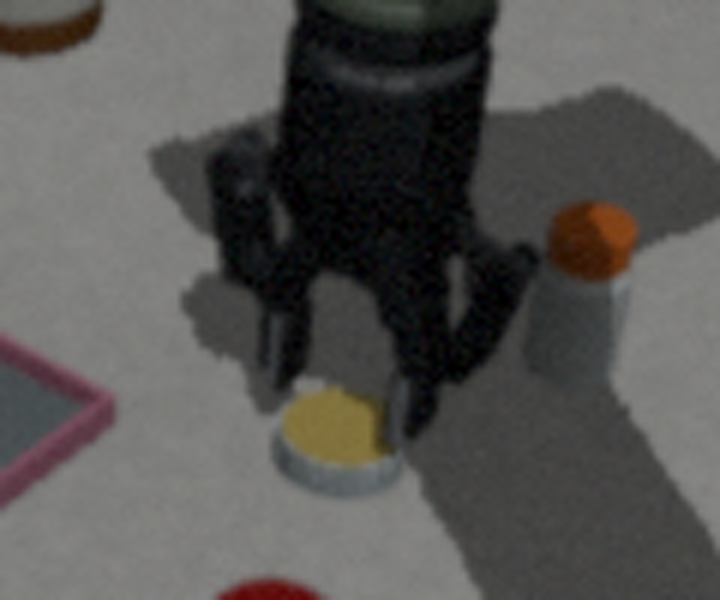

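Emit:
move_arm(commands=[0,0,0,0,0,0,0.2,0,0,0,0,0,0,0.2,0,0,12,0,0,0,0.2,0,0,12,0,0,0,0.2,0,0,12,0,0,0,0.2])

```text
time_s: 4.6
tool_pos: [0.4843, -0.1761, -0.0029]
tcp_rot: [0.707, 0.707, -0.0, -0.001]
wrist_force: [-0.3, -0.2, 1.0]
grip_width: 0.0685
```

```bash
python3 - <<'E'
from h import *
p=cam("side"); im=cv2.cvtColor(p["image"],cv2.COLOR_RGB2BGR)
cv2.imwrite("pics/s5.png",cv2.resize(im[110:210,260:380],None,fx=6,fy=6,interpolation=cv2.INTER_CUBIC))
for u in (328,329,330):
  for v in range(182,190): print(u,v,np.round(toworld(p,(u,v)),3))
E
```

```text
328 182 [ 0.447 -0.163  0.038]
328 183 [ 0.448 -0.166  0.033]
328 184 [ 0.447 -0.165  0.031]
328 185 [ 0.446 -0.163  0.03 ]
328 186 [ 0.447 -0.167  0.023]
328 187 [ 0.445 -0.163  0.024]
328 188 [ 0.445 -0.164  0.02 ]
328 189 [ 0.455 -0.185 -0.002]
329 182 [ 0.443 -0.161  0.041]
329 183 [ 0.444 -0.164  0.036]
329 184 [ 0.444 -0.165  0.032]
329 185 [ 0.445 -0.166  0.028]
329 186 [ 0.444 -0.166  0.026]
329 187 [ 0.444 -0.166  0.023]
329 188 [ 0.443 -0.165  0.021]
329 189 [ 0.452 -0.184  0.   ]
330 182 [ 0.444 -0.167  0.037]
330 183 [ 0.443 -0.166  0.036]
330 184 [ 0.443 -0.167  0.032]
330 185 [ 0.443 -0.167  0.029]
330 186 [ 0.443 -0.169  0.024]
330 187 [ 0.444 -0.172  0.018]
330 188 [ 0.451 -0.188  0.001]
330 189 [ 0.45  -0.187 -0.001]
```

View pics/s5.png

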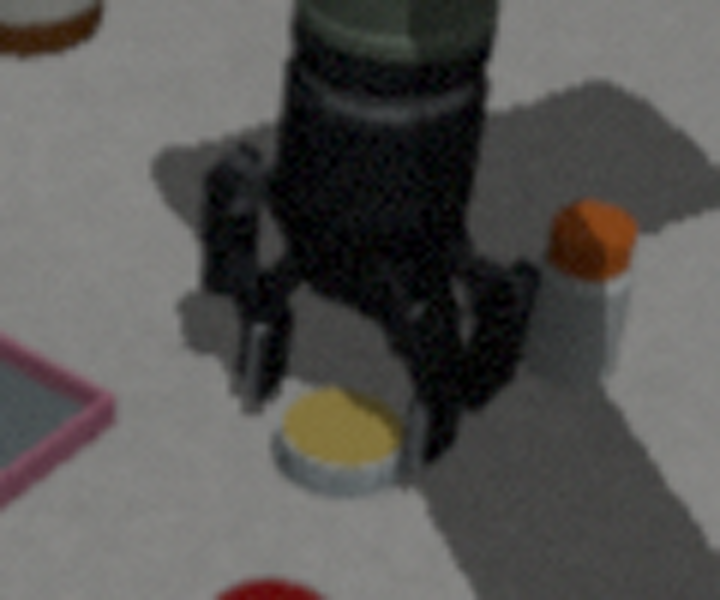

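The fingertips sit about 20 mm above the TCP at this opening, not 8 mm ahead of it. No contact so far, so I go down another 10 mm and close.

Emit:
move_arm(commands=[0,0,5,0,0,0,0.2,0,0,10,0,0,0,0.2,0,0,10,0,0,0,0.2])

```text
time_s: 4.95
tool_pos: [0.4842, -0.176, -0.013]
tcp_rot: [0.707, 0.707, -0.0, -0.001]
wrist_force: [-0.3, 0.1, -0.3]
grip_width: 0.0681
```

Emit:
move_arm(commands=[0,0,0,0,0,0,0.5,0,0,0,0,0,0,0.5,0,0,0,0,0,0,0.5,0,0,0,0,0,0,0.5], newtons=30)

```text
time_s: 5.35
tool_pos: [0.485, -0.1763, -0.012]
tcp_rot: [0.707, 0.707, 0.0, 0.0]
wrist_force: [0.0, 0.8, 0.7]
grip_width: 0.054
```

Gripped at 54 mm. Lift and carry above the straw pad.

Emit:
move_arm(commands=[0,0,-30,0,0,0,0.5,0,0,-70,0,0,0,0.5,30,20,-70,0,0,0,0.5,62,42,-70,0,0,0,0.5,98,65,-70,0,0,0,0.5,134,90,-70,0,0,0,0.5,170,114,-70,0,0,0,0.5,204,136,-70,0,0,0,0.5,232,155,-70,0,0,0,0.5,251,168,-70,0,0,0,0.5,251,168,-70,0,0,0,0.5,251,168,-70,0,0,0,0.5])

```text
time_s: 6.55
tool_pos: [0.6521, 0.0748, 0.0572]
tcp_rot: [0.707, 0.707, -0.001, -0.0]
wrist_force: [-0.4, 0.0, -0.5]
grip_width: 0.054
```

```bash
python3 - <<'E'
from h import *
p=cam("side"); save(p,"s6.png")
E
```

```text
(no output)
```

View pics/s6.png

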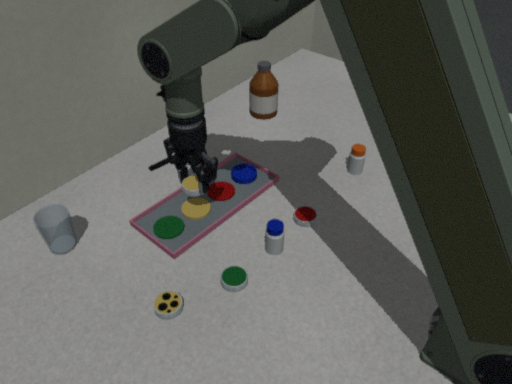

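The straw dish hangs level above its pad, at (193,185) against the pad at (195,208). Lower it by 59 mm.

Emit:
move_arm(commands=[0,0,25,0,0,0,0.5,0,0,45,0,0,0,0.5,0,0,55,0,0,0,0.5,0,0,59,0,0,0,0.5,0,0,59,0,0,0,0.5])

```text
time_s: 7.1
tool_pos: [0.6527, 0.0741, -0.0009]
tcp_rot: [0.707, 0.707, -0.0, 0.0]
wrist_force: [0.1, -0.1, -0.2]
grip_width: 0.0538
```

Emit:
move_arm(commands=[0,0,1,0,0,0,0.5,0,0,1,0,0,0,0.4,0,0,1,0,0,0,0.2,0,0,1,0,0,0,0.2,0,0,1,0,0,0,0.2,0,0,-30,0,0,0,0.2,0,0,-75,0,0,0,0.2,0,0,-75,0,0,0,0.2])

```text
time_s: 7.9
tool_pos: [0.6572, 0.0753, 0.0804]
tcp_rot: [0.707, 0.707, 0.005, 0.004]
wrist_force: [1.4, -0.4, 0.5]
grip_width: 0.0684
```

Emit:
move_arm(commands=[-136,-211,0,0,0,0,0.2,-136,-211,0,0,0,0,0.2,-136,-211,0,0,0,0,0.2,-136,-211,0,0,0,0,0.2,-136,-211,0,0,0,0,0.2,-136,-211,0,0,0,0,0.2,-136,-211,0,0,0,0,0.2,-136,-211,0,0,0,0,0.2])

```text
time_s: 8.7
tool_pos: [0.4432, -0.0612, 0.0741]
tcp_rot: [0.707, 0.707, 0.001, 0.001]
wrist_force: [-0.7, -0.1, 0.0]
grip_width: 0.0679
```

```bash
python3 - <<'E'
from h import *
print(bot.sense()["tool_pos"])
p=cam("top"); save(p,"t7.png"); print(centre(p,(228,148),.0255))
print(centre(p,(193,219),.0155))
p=cam("side"); save(p,"s7.png"); print(centre(p,(195,201),.0255,20))
E
```

```text
[ 0.44318667 -0.06119888  0.07412504]
(array([650.2,  72.8]), array([66., 63.]), 348)
(array([453.6, 172.5]), array([42., 43.]), 186)
(array([652.6,  75.6]), array([46., 47.]), 236)
```

View pics/s7.png

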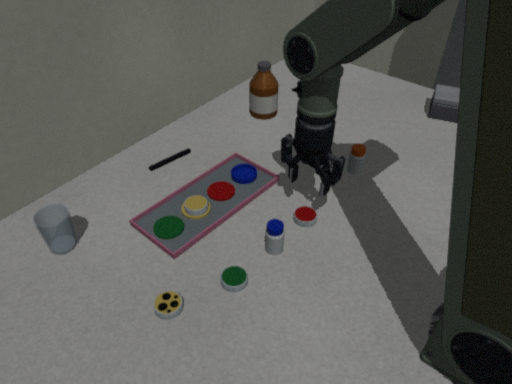

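View pics/t7.png

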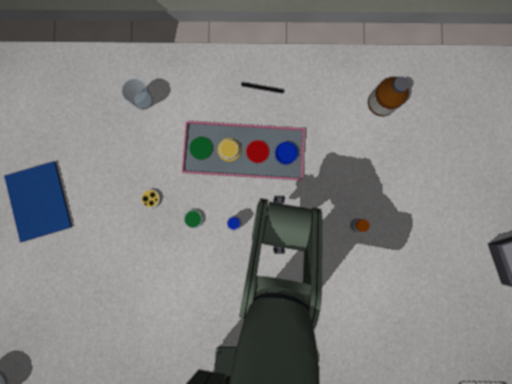

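The straw dish sits on its pad within about 2 mm. Now the red dish.

Emit:
move_arm(commands=[0,0,40,0,0,0,0.2,0,0,70,0,0,0,0.2,0,0,86,0,0,0,0.2,0,0,86,0,0,0,0.2])

```text
time_s: 9.2
tool_pos: [0.441, -0.0605, -0.0143]
tcp_rot: [0.707, 0.708, -0.001, -0.002]
wrist_force: [0.3, 0.2, -0.4]
grip_width: 0.0682
```

Emit:
move_arm(commands=[0,0,0,0,0,0,0.5,0,0,0,0,0,0,0.5,0,0,0,0,0,0,0.5,0,0,0,0,0,0,0.5])

```text
time_s: 9.6
tool_pos: [0.4424, -0.0613, -0.0115]
tcp_rot: [0.707, 0.707, 0.0, 0.001]
wrist_force: [0.9, -0.4, -0.2]
grip_width: 0.0534
```

Emit:
move_arm(commands=[0,0,-30,0,0,0,0.5,0,0,-70,0,0,0,0.5,8,30,-70,0,0,0,0.5,18,68,-70,0,0,0,0.5,30,110,-70,0,0,0,0.5,41,152,-70,0,0,0,0.5,51,188,-70,0,0,0,0.5,55,206,-70,0,0,0,0.5,55,206,-70,0,0,0,0.5,55,206,-70,0,0,0,0.5])

```text
time_s: 10.6
tool_pos: [0.6469, -0.0063, 0.0575]
tcp_rot: [0.707, 0.707, -0.001, -0.0]
wrist_force: [-0.7, -0.6, -0.5]
grip_width: 0.0537
```

Emit:
move_arm(commands=[0,0,25,0,0,0,0.5,0,0,45,0,0,0,0.5,0,0,55,0,0,0,0.5,0,0,59,0,0,0,0.5,0,0,60,0,0,0,0.5,0,0,60,0,0,0,0.5])

```text
time_s: 11.2
tool_pos: [0.6481, -0.0064, -0.0014]
tcp_rot: [0.707, 0.707, 0.0, 0.001]
wrist_force: [0.4, 0.8, -0.4]
grip_width: 0.0535
```

Emit:
move_arm(commands=[0,0,0,0,0,0,0.4,0,0,0,0,0,0,0.2,0,0,0,0,0,0,0.2,0,0,0,0,0,0,0.2,0,0,-30,0,0,0,0.2,0,0,-75,0,0,0,0.2,0,0,-75,0,0,0,0.2,179,-195,-75,0,0,0,0.2,179,-195,-75,0,0,0,0.2,179,-195,-75,0,0,0,0.2,179,-195,-75,0,0,0,0.2,179,-195,-75,0,0,0,0.2,179,-195,-75,0,0,0,0.2,179,-195,-75,0,0,0,0.2,179,-195,-75,0,0,0,0.2])

```text
time_s: 12.7
tool_pos: [0.4539, 0.1727, 0.073]
tcp_rot: [0.707, 0.707, 0.001, 0.001]
wrist_force: [-0.2, -0.2, 0.0]
grip_width: 0.0683
```

```bash
python3 - <<'E'
from h import *
print(bot.sense()["tool_pos"])
p=cam("top"); save(p,"t8.png"); print(centre(p,(257,151),.0255)); print(centre(p,(228,148),.0255))
p=cam("side"); save(p,"s8.png"); print(centre(p,(221,187),.0255,20)); print(centre(p,(195,203),.0255,20)); print(centre(p,(234,273),.0155,20))
E
```

```text
[0.45389317 0.17274269 0.07299789]
(array([651.3,  -4.7]), array([49., 51.]), 219)
(array([650.2,  72.7]), array([66., 63.]), 344)
(array([639.8,  -2.4]), array([245., 217.]), 788)
(array([656.3,  80. ]), array([43., 43.]), 168)
(array([452.7, 174.3]), array([45., 45.]), 339)
```

View pics/s8.png

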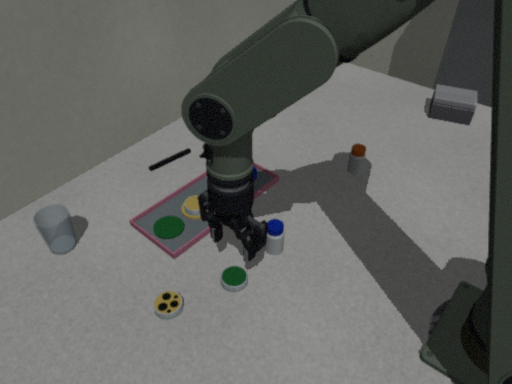

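Emit:
move_arm(commands=[0,0,40,0,0,0,0.2,0,0,70,0,0,0,0.2,0,0,85,0,0,0,0.2,0,0,85,0,0,0,0.2])

```text
time_s: 13.2
tool_pos: [0.4523, 0.1713, -0.0144]
tcp_rot: [0.708, 0.706, -0.002, -0.001]
wrist_force: [-0.3, 0.0, -0.1]
grip_width: 0.0683
```

Emit:
move_arm(commands=[0,0,0,0,0,0,0.5,0,0,0,0,0,0,0.5,0,0,0,0,0,0,0.5,0,0,0,0,0,0,0.5])

```text
time_s: 13.6
tool_pos: [0.4533, 0.1729, -0.0115]
tcp_rot: [0.707, 0.707, 0.001, 0.0]
wrist_force: [-0.5, -0.4, -0.7]
grip_width: 0.0536
```

Emit:
move_arm(commands=[0,0,-30,0,0,0,0.5,0,0,-70,0,0,0,0.5,-2,30,-70,0,0,0,0.5,-5,68,-70,0,0,0,0.5,-9,110,-70,0,0,0,0.5,-12,150,-70,0,0,0,0.5,-15,186,-70,0,0,0,0.5,-16,203,-70,0,0,0,0.5,-16,203,-70,0,0,0,0.5,-16,203,-70,0,0,0,0.5])

```text
time_s: 14.6
tool_pos: [0.6548, 0.1567, 0.0575]
tcp_rot: [0.707, 0.707, -0.001, -0.0]
wrist_force: [0.0, 0.2, -0.0]
grip_width: 0.0536
```

Emit:
move_arm(commands=[0,0,25,0,0,0,0.5,0,0,45,0,0,0,0.5,0,0,55,0,0,0,0.5,0,0,59,0,0,0,0.5,0,0,60,0,0,0,0.5,0,0,60,0,0,0,0.5])

```text
time_s: 15.2
tool_pos: [0.6561, 0.157, -0.0014]
tcp_rot: [0.707, 0.707, 0.001, 0.0]
wrist_force: [-0.2, 0.0, -1.0]
grip_width: 0.0536
```

Emit:
move_arm(commands=[0,0,0,0,0,0,0.4,0,0,0,0,0,0,0.2,0,0,0,0,0,0,0.2,0,0,0,0,0,0,0.2,0,0,-30,0,0,0,0.2,0,0,-75,0,0,0,0.2,0,0,-101,0,0,0,0.2,-104,-212,-101,0,0,0,0.2,-104,-212,-101,0,0,0,0.2,-104,-212,-101,0,0,0,0.2,-104,-212,-101,0,0,0,0.2,-104,-212,-101,0,0,0,0.2,-104,-212,-101,0,0,0,0.2,-104,-212,-101,0,0,0,0.2])

```text
time_s: 16.6
tool_pos: [0.444, 0.0526, 0.0994]
tcp_rot: [0.707, 0.707, 0.001, 0.001]
wrist_force: [1.2, -0.2, 0.5]
grip_width: 0.0686
```

```bash
python3 - <<'E'
from h import *
print(bot.sense()["tool_pos"])
p=cam("top"); save(p,"t9.png"); print(centre(p,(257,151),.0255),centre(p,(201,147),.0255))
p=cam("side"); save(p,"s9.png"); 
im=cv2.cvtColor(p["image"],cv2.COLOR_RGB2BGR); cv2.imwrite("pics/s9z.png",cv2.resize(im[130:280,120:320],None,fx=4,fy=4,interpolation=cv2.INTER_CUBIC))
print(centre(p,(168,220),.0255,20)); print(centre(p,(275,226),.072,20))
E
```

```text
[0.44404219 0.05262    0.09941337]
(array([651.4,  -4.3]), array([49., 49.]), 215) (array([656.5, 150.2]), array([58., 57.]), 224)
(array([655.1, 159.1]), array([44., 44.]), 246)
(array([438.2,  62.5]), array([37., 43.]), 224)
```

View pics/s9z.png

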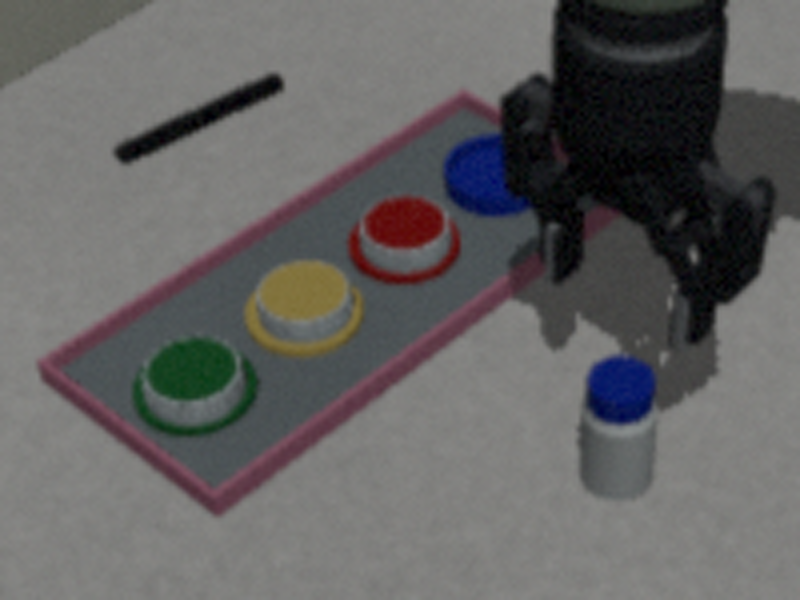

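View pics/t9.png

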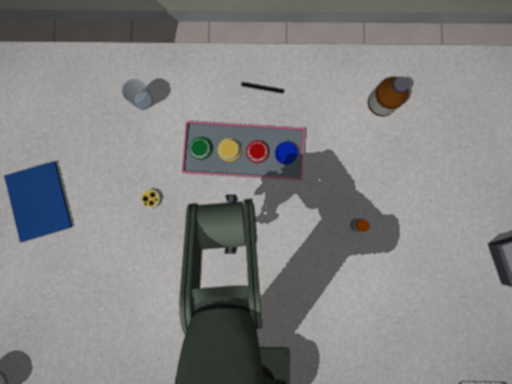

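All three dishes are flat on their own pads, with the coloured rings even all round. Next the bottle, straight below the gripper at (617,430) in the zoom.

Emit:
move_arm(commands=[0,0,30,0,0,0,0.2,0,0,60,0,0,0,0.2,0,0,85,0,0,0,0.2,0,0,93,0,0,0,0.2,0,0,93,0,0,0,0.2])

```text
time_s: 17.2
tool_pos: [0.4441, 0.0531, 0.0048]
tcp_rot: [0.707, 0.707, -0.001, -0.001]
wrist_force: [-0.2, 0.0, 0.7]
grip_width: 0.0681
```

Emit:
move_arm(commands=[0,0,0,0,0,0,0.7,0,0,0,0,0,0,0.7,0,0,0,0,0,0,0.7,0,0,0,0,0,0,0.7,0,0,0,0,0,0,0.7], newtons=35)

```text
time_s: 17.7
tool_pos: [0.4449, 0.0529, 0.007]
tcp_rot: [0.707, 0.707, 0.001, 0.001]
wrist_force: [0.5, 0.8, 7.4]
grip_width: 0.0388
```

```bash
python3 - <<'E'
from h import *
p=cam("side")
im=cv2.cvtColor(p["image"],cv2.COLOR_RGB2BGR); cv2.imwrite("pics/s10.png",cv2.resize(im[150:280,200:340],None,fx=4,fy=4,interpolation=cv2.INTER_CUBIC))
E
```

```text
(no output)
```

View pics/s10.png

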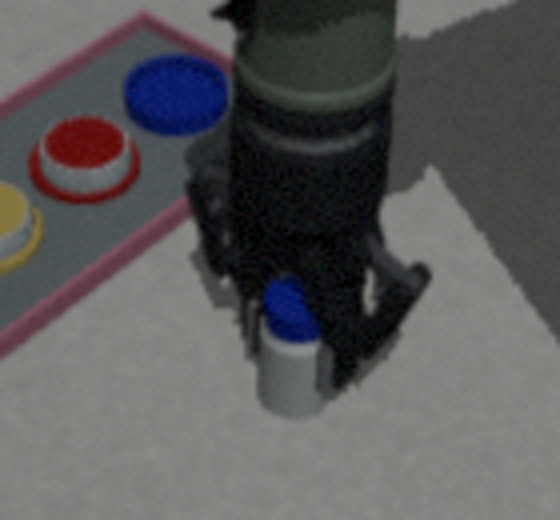

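Emit:
move_arm(commands=[0,0,-15,0,0,0,0.7,0,0,-40,0,0,0,0.7,0,0,-60,0,0,0,0.7,0,0,-60,0,0,0,0.7,-14,20,-60,0,0,0,0.7,-35,50,-60,0,0,0,0.7,-60,85,-60,0,0,0,0.7,-86,120,-60,0,0,0,0.7,-110,155,-60,0,0,0,0.7,-130,184,-60,0,0,0,0.7,-142,200,-60,0,0,0,0.7,-142,200,-60,0,0,0,0.7,-142,200,-60,0,0,0,0.7])

```text
time_s: 19.05
tool_pos: [0.6425, -0.089, 0.0643]
tcp_rot: [0.707, 0.707, -0.001, -0.001]
wrist_force: [-0.5, 0.3, -1.0]
grip_width: 0.0388
```

```bash
python3 - <<'E'
from h import *
print(bot.sense()["tool_pos"],bot.sense()["wrist_force"])
p=cam("side")
im=cv2.cvtColor(p["image"],cv2.COLOR_RGB2BGR); cv2.imwrite("pics/s11.png",cv2.resize(im[80:230,150:330],None,fx=4,fy=4,interpolation=cv2.INTER_CUBIC))
E
```

```text
[ 0.64247748 -0.08901286  0.06430815] [-0.463153    0.2895619  -0.96268232]
```

View pics/s11.png

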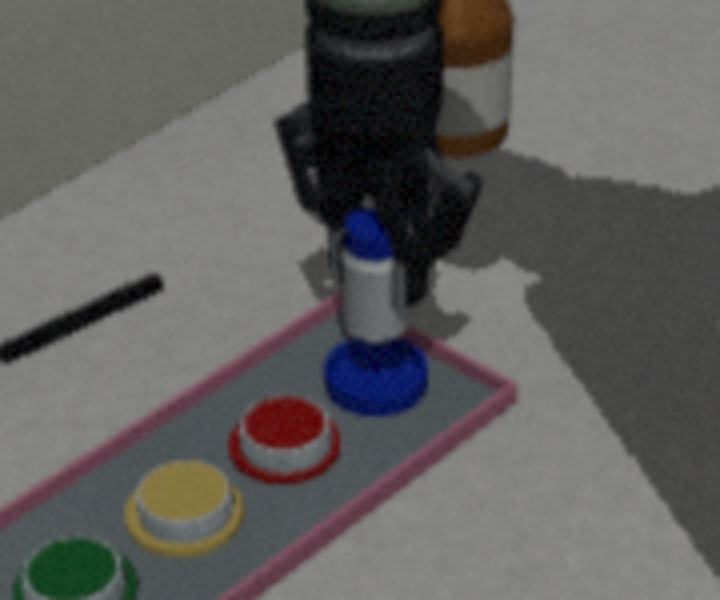

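The bottle hangs upright over the blue cup, body at (372,300) and cup at (376,372) in the zoom. Lower it.

Emit:
move_arm(commands=[0,0,15,0,0,0,0.7,0,0,30,0,0,0,0.7,0,0,40,0,0,0,0.7,0,0,46,0,0,0,0.7,0,0,49,0,0,0,0.7,0,0,49,0,0,0,0.7])

```text
time_s: 19.7
tool_pos: [0.6438, -0.0889, 0.0174]
tcp_rot: [0.707, 0.707, 0.0, 0.0]
wrist_force: [-0.5, -1.1, -0.6]
grip_width: 0.0388
```

```bash
python3 - <<'E'
from h import *
print(bot.sense()["tool_pos"],bot.sense()["wrist_force"])
p=cam("side")
im=cv2.cvtColor(p["image"],cv2.COLOR_RGB2BGR); cv2.imwrite("pics/s12.png",cv2.resize(im[80:230,150:330],None,fx=4,fy=4,interpolation=cv2.INTER_CUBIC))
E
```

```text
[ 0.64375166 -0.0889488   0.01736065] [-0.51815879 -1.07339079 -0.64019825]
```

View pics/s12.png

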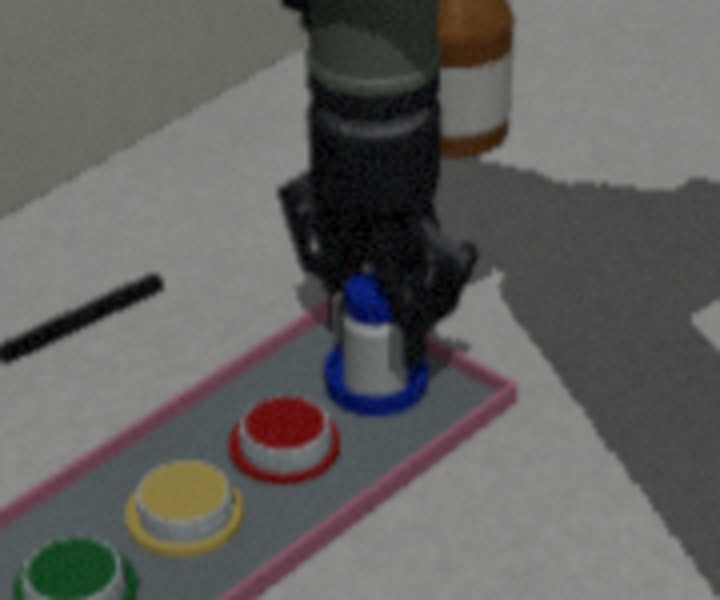

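Emit:
move_arm(commands=[0,0,1,0,0,0,0.7,0,0,1.5,0,0,0,0.7,0,0,1.5,0,0,0,0.7])

```text
time_s: 20.05
tool_pos: [0.6442, -0.0892, 0.0171]
tcp_rot: [0.707, 0.707, 0.0, 0.001]
wrist_force: [-2.4, 0.9, 7.5]
grip_width: 0.0392
```

In contact with the cup floor (7.5 N). Release gently, rise, and back off.

Emit:
move_arm(commands=[0,0,0,0,0,0,0.5,0,0,0,0,0,0,0.35,0,0,0,0,0,0,0.2,0,0,0,0,0,0,0.2,0,0,0,0,0,0,0.2,0,0,-20,0,0,0,0.2,0,0,-60,0,0,0,0.2,0,0,-105,0,0,0,0.2,0,0,-130,0,0,0,0.2,0,-150,-130,0,0,0,0.2,0,-150,-130,0,0,0,0.2,0,-150,-130,0,0,0,0.2,0,-150,-130,0,0,0,0.2,0,-150,-130,0,0,0,0.2])

```text
time_s: 21.45
tool_pos: [0.4931, -0.0892, 0.1457]
tcp_rot: [0.707, 0.707, 0.0, 0.0]
wrist_force: [-0.2, 0.2, 0.3]
grip_width: 0.0686
```

```bash
python3 - <<'E'
from h import *
p=cam("side"); save(p,"s13f.png")
im=cv2.cvtColor(p["image"],cv2.COLOR_RGB2BGR); cv2.imwrite("pics/s13.png",cv2.resize(im[80:330,120:380],None,fx=2.3,fy=2.3,interpolation=cv2.INTER_CUBIC))
for k in("blue_bottle_centre","well_floor"): print(k,[(np.round(toworld(p,r["point"],.046 if 'bot' in k else .01),3),round(r["confidence"],2)) for r in bot.landmark_of(k,p)[:2]])
print(centre(p,(168,220),.0255,20),centre(p,(195,203),.0255,20),centre(p,(221,187),.0255,13),centre(p,(168,296),.0155,20),centre(p,(359,148),.072))
p=cam("top"); save(p,"t13.png")
E
```

```text
blue_bottle_centre [(array([ 0.641, -0.082,  0.046]), 0.61)]
well_floor [(array([ 0.64 , -0.097,  0.01 ]), 0.78)]
(array([655., 159.]), array([44., 44.]), 243) (array([652.5,  75.6]), array([46., 47.]), 234) (array([647.2,  -5.6]), array([45., 43.]), 183) (array([509.6, 297.4]), array([49., 49.]), 411) (array([ 435.4, -279.4]), array([38., 52.]), 149)
```

View pics/s13.png

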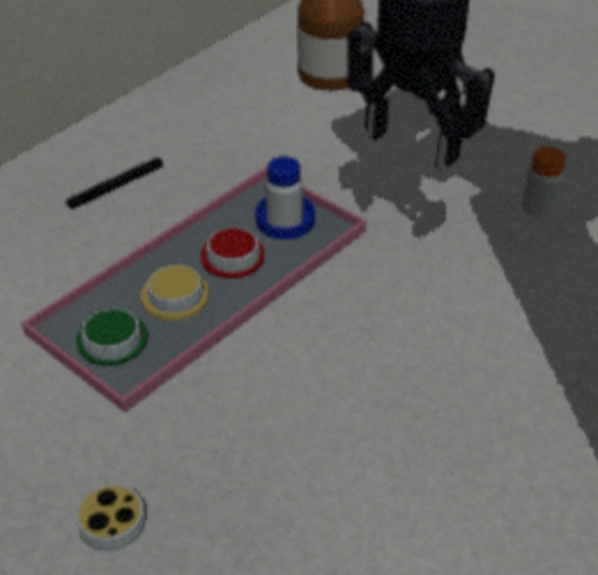

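View pics/t13.png

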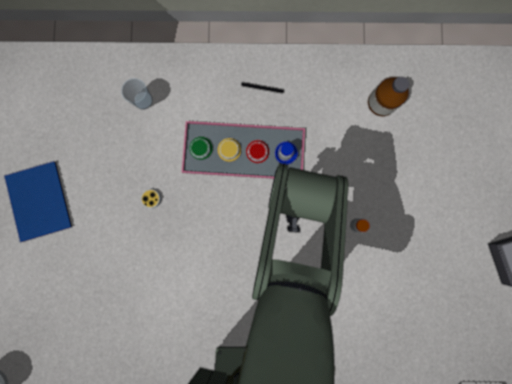

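Everything is in place, the bottle stands upright in the cup, the look-alikes have not moved, and the gripper is clear.

```bash
python3 -c "
from workcell import bot
print(bot.sign_off())"
```

```text
the job is handed in; nothing more can be done
None
```

The tray is packed and the job is handed in, at about 22 s on the robot's clock against the 96 s limit. I placed the straw, red and green dishes first, each on the pad of its own colour, and then stood the blue-capped bottle in the blue cup.

**Final checks**
- **Dishes:** the last side view put each dish within about 2 mm of its pad centre, lying flat with the coloured ring even all round.
- **Bottle:** it stands upright in the cup. I confirmed this by eye. The network points for the bottle and the cup differ by about 15 mm in y, a disagreement I did not resolve. It went down to the cup floor with about 7.5 N on the wrist.
- **Look-alikes:** the mouldy dish and the orange-capped bottle measure within about 1 mm of where they were at the start.
- **Gripper:** it is open and clear of everything.

**What disagreed**
- **Fingertips:** they stood about 15–20 mm behind the reported TCP, not 8 mm ahead as described. My first test closure passed above the straw dish without touching it, so I set the grasp heights from the side camera. The TCP reading was therefore about −12 mm when picking dishes off the bench.
- **Top-view blobs:** a few measurements on the filled pads were off by up to about 8 mm because the dish and pad colours merge. I relied on the side view and the picture for those.

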